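# Trip-test the earth-leakage breaker on the stores bench

### The arm

A 6-joint arm with a two-finger parallel gripper is mounted at the origin on the work surface. World frame = base frame: x ahead of the robot, y to its left, z up, the work surface at z = 0. Lengths are in m, angles in rad, forces in N, time in s.
With the tool pointing down it reaches from about 0.35 to 0.775 m from the base axis. Payload 5.5 kg.
Tool frame: the origin (TCP) lies where the fingers leave the gripper's body, on its centre line; the fingertips stand 73 mm ahead of it and the grasp point (between the pads) lies 54 mm ahead of it; z points along the fingers, y is the direction in which the jaws open and shut (so a half turn about z gives the same grasp; the last joint's range is limited). The gripper opens to 85 mm and grips with 20 to 120 N. Pads are 22 mm wide; open, the fingers measure 114 mm over their backs; the gripper's body (76 mm by 85 mm) begins 54 mm behind the grasp point. The pads swing forward as they close: fully open they stand 13 mm farther back than shut.
Start: joints at [-1.291, 0.313, 0.046, 1.304, 0, 1.431], TCP at [0.234, -0.525, 0.304] pointing down, gripper open.
Joint ranges: [-2.76, 2.76], [-0.86, 1.69], [-1.03, 1.26], [-2.2, 2.34], [-1.47, 1.5], [-3.14, 3.14]. Speed limits (rad/s): [2.57, 2.57, 3.14, 3.14, 3.14, 3.14].

### API

Orientations are given as a unit quaternion [w, x, y, z].
In Python, from workcell import env, read_camera, job, cut_out gives the robot as it stands.
- The arm moves only by the tool servo_tool, never from a script. Its argument "deltas" is a list of rows, each an object of numbers: "dx", "dy", "dz": the shift along the world's x, y, z in mm; "rx", "ry", "rz": the turn, a rotation vector about the world's x, y, z in rad; "fingers": the closure, from -1 (fully open) to 1 (shut). A call has 1 to 8 rows; each row shifts and turns the commanded pose from where the row before left it; what a row does not reach is not made up. A row lasts 1/10 s, in which the tool goes at most 50 mm and 8.59 degrees, less where a joint would pass 70% of its speed; a pose out of reach is approached as far as the arm can. A call is refused whole if a number of a shift passes 50 or a number of a turn 0.15, either way. A call with a gripper value outside its range is refused whole. The fingers move at their own pace and stop on an object; "newtons" is the grip in N (left out, the last holds). Time passes only in rows, so rows that do not move let the fingers close. It gives the time, the measured TCP pose, the force and the opening at its end, in the units of the state.
- env.get_state(): the state, without advancing time (a new reading comes with each control period).
- read_camera(name): name is "scene" or "top" or "wrist"; returns a dict with "img" (480x640x3 uint8, red, green, blue), "intrinsics" (3x3 intrinsics, pixels), "k1" (the pictures are not rectified: a ray, as slopes to the right and down, at radius r is drawn at 1 + k1 r^2 times it, then the intrinsics apply), "extrinsics" (4x4, takes a point from camera to world coordinates); the wrist camera has in their place "hand_eye" (4x4, takes a point from camera to tool coordinates, whose origin is the TCP and whose axes are the flange's). Camera axes: x right, y down, z forward; pixel columns grow to the right and rows downward; lengths in m; the calibration is good to about 2 mm. A picture is of the moment at which its call begins: read the wrist's pose just before it. There is no depth.
- job.hand_in(): hands the job in, once; it reports no verdict.
Trained networks look in the newest picture that a camera, given by its name, has taken for a name from the list of things; names that differ only in an ending like _2 or _b are one class to them, and where a whole thing is asked for, a point or a joint stands for the part that bears it (a point fixed in the world has none). Each returns a list of dicts, best first, with "confidence" (0 to 1); they miss things now and then, are a little off and sometimes report something else, mostly with a low value. They report only what shows in the picture. A call takes as long as a camera call.
- cut_out(target, camera): "region" (480x640 bool, what is visible of it) and "extent" ([left, top, right, bottom] in pixels, round what is visible of it).
The state is a dict: "clock": time; "joint_pos": joint angles; "qvel": joint speeds; "tau": joint torques, N m; "tcp_pos": TCP position; "orientation": TCP orientation; "wrist_force": force on the tool from outside, world axes, zero at the start; "ft_torque": the same for the moment, N m; "finger_gap": finger opening in m.
Only numpy, scipy, OpenCV 4.12 (cv2) and the standard library are available. Lean on these libraries where they do the work, as an engineer would, in place of code of your own. Each camera call takes 0.05 s, during which the arm holds its last target. There are 200 camera calls.

### The job

Do the routine trip test on the sloping supply desk: of its two breakers, take the one that is switched on (lever up the slope) and press its round test button until its lever drops by itself. Then push that lever all the way back up until it stays on. Leave the other breaker, which is switched off, and the things lying about as they are.

Things in the scene. Friction and masses are not known exactly. Their poses are not given: they have to be found in the camera images.
- supply_desk: blue-grey sloping steel supply desk, fixed, 300 mm deep (x), 400 mm wide (y). Front edge 70 mm high; its face rises away from the robot at 15 degrees to a flat ledge 132 mm above the bench. A capped outlet sticks out 48 mm at either end. Two identical light-grey breakers sit side by side on the face, centres 160 mm apart. Origin: centre of the underside; x from front to back, z up.
- live: the breaker that is switched on (lever up the slope); it may be the left or the right one. Front 90 mm wide, 130 mm along the slope; its raised middle (80 mm along the slope, full width) stands 22 mm out of the desk's face. Black lever on its right half, round black test button on its left half. Origin: on the desk's face, under the middle of the breaker; axes like the desk's.
- live_pivot (a point): point on the hinge axis of the switched-on breaker's lever, at the middle of the lever's width, 12 mm below the raised front; fixed to the breaker. The lever turns about the y axis through it. Axes: x up the slope of the face (away from the robot), y to the left, z straight out of the face.
- live_button_top (a point): centre of the top of the switched-on breaker's test button: round, black, 16 mm across, its top 8 mm above the raised front when out, 20 mm down the slope and 40 mm to the left of live_pivot. Moves with the button. Axes: x up the slope of the face (away from the robot), y to the left, z straight out of the face.
- live_button (a joint): how far that test button is pushed in, straight into the face (m): 0 = out, 0.006 = fully in. About 1 N starts it, 3 N holds it fully in; the lever trips at about 3 mm. It springs back out when let go. It also dips about 4 mm by itself while the lever is pushed back up and pops out as the lever latches.
- live_lever_tip (a point): middle of the outer end of the switched-on breaker's lever, 44 mm from live_pivot. Smooth black nylon bar, 24 mm wide (y), 10 mm thick. At either end of its swing the tip is 28 mm above the raised front; it is 19 mm up the slope from live_pivot when on, 19 mm down the slope when dropped. z runs along the lever, outward. A drum round the hinge stands 2.5 mm above the raised front.
- live_lever (a joint): angle of that lever (rad): 0 = fully up (on), leaning 25 degrees up the slope from the face's normal; 0.873 = fully down (dropped), leaning 25 degrees down the slope. A spring drives it down: raising it takes about 3 N at the tip, more nearer the pivot. It latches only when pushed right up to its stop at 0; let go, it then rests at about 0.05. Let go earlier it drops again.
- idle: the other breaker, switched off (lever down the slope), to be left alone: same make, sizes and layout. Origin and axes as for live.
- idle_button_top (a point): centre of the top of the switched-off breaker's test button.
- idle_lever_tip (a point): middle of the outer end of the switched-off breaker's lever.
- idle_button (a joint): how far the switched-off breaker's test button is pushed in (m): 0 = out, 0.006 = fully in.
- idle_lever (a joint): angle of the switched-off breaker's lever (rad): 0 = up, 0.873 = down, where it is and stays.
- carton: bystander: small taped cardboard carton, 48 x 75 x 55 mm, standing on the left half of the desk's rear ledge. Origin: centre of its underside.
- filter: bystander: white spin-on filter can, 74 mm across, 105 mm tall, standing on the bench beside the right end of the desk. Origin: centre of its underside.
- tape_roll: bystander: roll of brown packing tape lying flat on the bench beside the left end of the desk, 96 mm across, 48 mm tall. Origin: centre of its underside.
- bearing: bystander: steel ball bearing lying flat on the bench beside the right end of the desk, 62 mm across, 16 mm tall. Origin: centre of its underside.
- wrench: bystander: steel combination wrench, 170 mm long, lying along the desk's rear ledge, on its right half. Origin: in the middle of its length.
- coupling: bystander: brass pipe coupling with a hexagon, 38 mm across, 44 mm tall, standing on the bench beside the left end of the desk. Origin: centre of its underside.

How it is judged:
By the outcome, as a careful person would: the job done as asked, in the order asked, and still so for the second after the job is handed in, with the robot touching nothing.
It also fails if it takes over 35 s, if anything falls off the work surface, if the arm or the gripper's body presses on something with over 40 N, if the wrist force passes 120 N, or if a joint passes its speed limit or range.

## Working session

There is one attempt and no reset: what is moved stays moved. The work goes in short steps, Python scripts to look and compute and a tool call to move; the robot and the scene stay as the last step left them, time stands still between calls to the robot, and variables do not carry over. Pictures are saved under pics/ and viewed, about 8 in all and at most 12, crops included, and the job is handed in when it is done.

Besides the shell and the picture viewer there is one more tool, called as name(argument=value, ...) on one line, values as JSON. servo_tool: Moves the arm, as the interface text tells. Its arguments: {"type":"object","properties":{"deltas":{"type":"array"},"newtons":{"type":"number"}},"required":["deltas"]}

```bash
ls; mkdir -p pics; cat > h.py <<'E'
import numpy as np, cv2
from workcell import env, read_camera, job, cut_out
def save(c,n): cv2.imwrite('pics/'+n,c['img'][:,:,::-1])
E
python3 - <<'E'
from h import *
s=env.get_state(); print(s)
for n in ('scene','top'):
    c=read_camera(n); save(c,n+'1.png'); print(n,c['intrinsics'],c['k1'],c['extrinsics'])
    for t in ('supply_desk','live','idle','live_button_top','live_lever_tip','idle_button_top','idle_lever_tip'):
        print(t,[(round(d['confidence'],2),[int(v) for v in d['extent']],np.argwhere(d['region']).mean(0)[::-1].round(1).tolist()) for d in cut_out(t,n)[:3]])
E
```

```text
pics
{'clock': 0.0, 'joint_pos': array([-1.29059836e+00,  3.14019214e-01,  4.49966058e-02,  1.30360391e+00,
       -4.02135670e-05,  1.43120730e+00]), 'qvel': array([ 2.12521984e-04,  1.44209613e-03,  3.65087835e-04,  1.19951034e-03,
       -2.24476328e-05,  2.59496499e-03]), 'tau': array([ 2.74683218e-03, -4.80626678e+01,  2.98533726e+01,  1.91888673e-02,
        6.96266102e-05, -1.28440294e-05]), 'tcp_pos': array([ 0.23423456, -0.52471841,  0.30300526]), 'orientation': array([-9.11420830e-04,  9.78052697e-01,  2.08355668e-01, -8.43393090e-05]), 'wrist_force': array([ 0.47371479,  0.91925636, -0.05937664]), 'ft_torque': array([ 0.00927653, -0.03338016,  0.00900816]), 'finger_gap': 0.08529062944659846}
scene [[474.30190869   0.         320.46523892]
 [  0.         474.30190869 242.97370414]
 [  0.           0.           1.        ]] -0.026812487627586507 [[-0.79571546  0.47585377 -0.37470001  0.955741  ]
 [ 0.60566652  0.62288194 -0.49516275  0.48826431]
 [-0.0022312  -0.62095191 -0.78384549  0.86837016]
 [ 0.          0.          0.          1.        ]]
supply_desk [(0.97, [222, 17
[... 547 characters left out ...]
  1.        ]] -0.06501440426377297 [[ 0.02629557 -0.99278763  0.11696698  0.47716782]
 [-0.99958592 -0.02748087 -0.00853227  0.01659863]
 [ 0.01168509 -0.11669418 -0.99309915  1.16239713]
 [ 0.          0.          0.          1.        ]]
supply_desk [(0.95, [226, 163, 425, 318], [322.7, 239.5])]
live [(0.58, [353, 263, 362, 273], [358.5, 269.1]), (0.56, [267, 221, 311, 276], [286.6, 249.0])]
idle [(0.64, [331, 232, 374, 291], [352.2, 262.2]), (0.18, [329, 189, 398, 211], [361.1, 200.8])]
live_button_top [(0.5, [266, 168, 309, 195], [288.7, 182.7])]
live_lever_tip [(0.55, [290, 249, 298, 258], [292.5, 249.8])]
idle_button_top []
idle_lever_tip [(0.49, [351, 263, 364, 277], [358.1, 269.4])]
```

```bash
python3 - <<'E'
import cv2
a=cv2.imread('pics/scene1.png')[150:390,200:460]; b=cv2.imread('pics/top1.png')[150:330,210:440]
cv2.imwrite('pics/a.png',cv2.resize(a,None,fx=2.5,fy=2.5,interpolation=2)); cv2.imwrite('pics/b.png',cv2.resize(b,None,fx=3,fy=3,interpolation=2))
E
```

```text
(no output)
```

View pics/a.png

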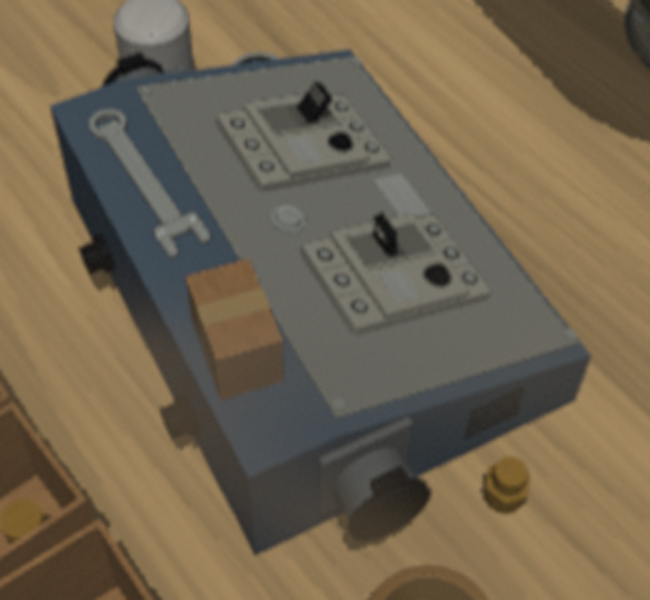

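View pics/b.png

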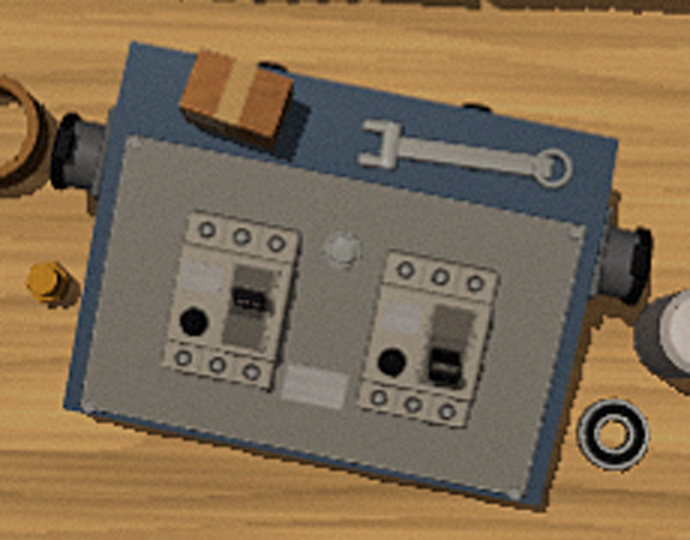

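Live is the left breaker (lever up, crop b at (250,298)); its button is at (194,321) in crop b and (437,274) in crop a. The desk is yawed about -12°. I'll fit its pose next.

```bash
cat >> h.py <<'E'
def proj(P,c,E):
    q=(np.atleast_2d(P)-E[:3,3])@E[:3,:3]; q=q[:,:2]/q[:,2:]
    q=q*(1+c['k1']*(q**2).sum(1,keepdims=True)); K=c['intrinsics']
    return q*[K[0,0],K[1,1]]+K[:2,2]
def Rz(a): return np.array([[np.cos(a),-np.sin(a),0],[np.sin(a),np.cos(a),0],[0,0,1]])
T=np.radians(15); F=np.array([[np.cos(T),0,-np.sin(T)],[0,1,0],[np.sin(T),0,np.cos(T)]]) # face axes in desk
def face(p,u,v,h): # p=x,y,yaw ; u up slope from front edge, v left, h out
    return np.array([p[0],p[1],0])+Rz(p[2])@(np.array([-.15,0,.07])+F@np.array([u,v,h]))
E
cat > fit.py <<'E'
from h import *
from scipy.optimize import least_squares
ct,cs=read_camera('top'),read_camera('scene')
A=lambda x,y:np.array([x,y])/3+[210,150]-.33
B=lambda x,y:np.array([x,y])/2.5+[200,150]-.3
def model(q):
    p=q[:3]; D=lambda x,y,z:np.array([p[0],p[1],0])+Rz(p[2])@[x,y,z]
    u,v=q[3:]
    bl,bi=face(p,u,v,.029),face(p,u,v-.16,.029)
    tl=face(p,u+.039,v-.04,.05);ti=face(p,u+.001,v-.2,.05)
    top=[D(.15,.2,.132),D(.15,-.2,.132),D(-.15,.2,.07),D(-.15,-.2,.07),bl,bi,tl,ti]
    sc=[D(.15,.2,.132),D(.15,-.2,.132),D(-.15,.2,.07),bl,bi,tl,ti]
    return top,sc
ot=np.array([A(133,42),A(618,138),A(66,408),A(548,510),A(194,321),A(392,362),A(250,296),A(443,364)])
os=np.array([B(245,467),B(52,105),B(589,355),B(437,274),B(340,142),B(381,218),B(318,89)])
def res(q):
    t,s=model(q); return np.r_[(proj(np.array(t),ct,ct['extrinsics'])-ot).ravel(),(proj(np.array(s),cs,cs['extrinsics'])-os).ravel()]
r=least_squares(res,[.5,0,-.2,.08,.1],loss='soft_l1')
q=r.x; print(q.round(4)); print(res(q).reshape(-1,2).round(1).tolist())
p=q[:3];u,v=q[3:]
print('button',face(p,u,v,.030),'pivot',face(p,u+.02,v-.04,.010),'tip on',face(p,u+.039,v-.04,.05))
np.save('q.npy',q)
E
python3 fit.py
```

```text
[ 0.5781 -0.0048 -0.1727  0.1011  0.1069]
[[0.1, -0.3], [1.4, 0.4], [-0.3, 0.4], [-2.1, -1.3], [-0.5, -0.1], [-0.1, -0.3], [-0.4, -2.8], [-0.0, 4.1], [0.7, 2.3], [-1.9, -1.3], [-0.0, -1.7], [0.1, -2.0], [-0.2, -2.4], [-1.2, 2.4], [1.8, -0.5]]
button [0.53727464 0.110833   0.12514795] pivot [0.55453283 0.0672193  0.11100582] tip on [0.5624137  0.06584484 0.15456041]
```

servo_tool(deltas=[{"dx": 18,"dy": 45,"dz": 2,"rz": -0.147,"fingers": 1},{"dx": 18,"dy": 45,"dz": 2,"rz": -0.147,"fingers": 1},{"dx": 18,"dy": 45,"dz": 2,"rz": -0.147,"fingers": 1},{"dx": 18,"dy": 45,"dz": 2,"rz": -0.147,"fingers": 1},{"dx": 18,"dy": 45,"dz": 2,"rx": -0.022,"ry": -0.129,"fingers": 1},{"dx": 18,"dy": 45,"dz": 2,"rx": -0.022,"ry": -0.129,"fingers": 1},{"dx": 18,"dy": 45,"fingers": 1},{"dx": 18,"dy": 45,"fingers": 1}])

```text
invalid input at $.deltas[0]: expected keys dx, dy, dz, rx, ry, rz, fingers
```

servo_tool(deltas=[{"dx": 18,"dy": 45},{"dx": 18,"dy": 45},{"dx": 18,"dy": 45},{"dx": 18,"dy": 45},{"dx": 18,"dy": 45},{"dx": 18,"dy": 45},{},{}])

```text
invalid input at $.deltas[0]: expected keys dx, dy, dz, rx, ry, rz, fingers
```

All keys are required.

servo_tool(deltas=[{"dx": 18,"dy": 45,"dz": 2,"rx": 0,"ry": 0,"rz": -0.147,"fingers": 1},{"dx": 18,"dy": 45,"dz": 2,"rx": 0,"ry": 0,"rz": -0.147,"fingers": 1},{"dx": 18,"dy": 45,"dz": 2,"rx": 0,"ry": 0,"rz": -0.147,"fingers": 1},{"dx": 18,"dy": 45,"dz": 2,"rx": 0,"ry": 0,"rz": -0.147,"fingers": 1},{"dx": 18,"dy": 45,"dz": 2,"rx": -0.022,"ry": -0.129,"rz": 0,"fingers": 1},{"dx": 18,"dy": 45,"dz": 2,"rx": -0.022,"ry": -0.129,"rz": 0,"fingers": 1},{"dx": 18,"dy": 45,"dz": 2,"rx": 0,"ry": 0,"rz": 0,"fingers": 1},{"dx": 18,"dy": 45,"dz": 1,"rx": 0,"ry": 0,"rz": 0,"fingers": 1}])

```text
clock: 1.7
tcp_pos: [0.3772, -0.1649, 0.3192]
orientation: [0.012, 0.988, -0.082, 0.131]
wrist_force: [1.5, -1.0, -0.3]
finger_gap: -0.0
```

servo_tool(deltas=[{"dx": 18,"dy": 45,"dz": 0,"rx": 0,"ry": 0,"rz": 0,"fingers": 1},{"dx": 18,"dy": 45,"dz": 0,"rx": 0,"ry": 0,"rz": 0,"fingers": 1},{"dx": 18,"dy": 45,"dz": 0,"rx": 0,"ry": 0,"rz": 0,"fingers": 1},{"dx": 18,"dy": 45,"dz": 0,"rx": 0,"ry": 0,"rz": 0,"fingers": 1},{"dx": 18,"dy": 45,"dz": 0,"rx": 0,"ry": 0,"rz": 0,"fingers": 1},{"dx": 18,"dy": 45,"dz": 0,"rx": 0,"ry": 0,"rz": 0,"fingers": 1},{"dx": 0,"dy": 0,"dz": 0,"rx": 0,"ry": 0,"rz": 0,"fingers": 1},{"dx": 0,"dy": 0,"dz": 0,"rx": 0,"ry": 0,"rz": 0,"fingers": 1}])

```text
clock: 2.5
tcp_pos: [0.4785, 0.042, 0.3186]
orientation: [-0.007, 0.991, -0.044, 0.13]
wrist_force: [-0.3, -0.5, 0.5]
finger_gap: -0.0
```

```bash
cat > look.py <<'E'
from h import *
import sys
from scipy.spatial.transform import Rotation as R
s=env.get_state(); c=read_camera('wrist'); n=sys.argv[1]; save(c,n)
M=np.eye(4); w=s['orientation']; M[:3,:3]=R.from_quat(w[[1,2,3,0]]).as_matrix(); M[:3,3]=s['tcp_pos']
E=M@c['hand_eye']; np.savez('w.npz',E=E,M=M,K=c['intrinsics'],k1=c['k1'])
print(s['clock'],s['tcp_pos'].round(4),M[:3,:3].round(3).tolist(),s['wrist_force'].round(2),s['finger_gap'])
q=np.load('q.npy');p=q[:3];u,v=q[3:]
for nm,P in dict(btn=face(p,u,v,.03),tip_on=face(p,u+.039,v-.04,.05),tip_off=face(p,u+.001,v-.04,.05),idlebtn=face(p,u,v-.16,.03)).items(): print(nm,P.round(4),proj(P,c,E).round(1))
for t in ('live_button_top','live_lever_tip','live'):
    print(t,[(round(d['confidence'],2),[int(v) for v in d['extent']],np.argwhere(d['region']).mean(0)[::-1].round(1).tolist()) for d in cut_out(t,'wrist')[:3]])
E
python3 look.py w1.png
```

```text
2.5 [0.4785 0.042  0.3186] [[0.962, -0.084, 0.259], [-0.088, -0.996, 0.002], [0.257, -0.025, -0.966]] [-0.32 -0.49  0.48] -4.764854780566451e-05
btn [0.5373 0.1108 0.1251] [[224.9 230.4]]
tip_on [0.5624 0.0658 0.1546] [[278.3 186.6]]
tip_off [0.5263 0.0722 0.1447] [[275.9 243. ]]
idlebtn [ 0.5098 -0.0468  0.1251] [[447.7 250.1]]
live_button_top [(0.88, [216, 221, 238, 244], [227.0, 232.8])]
live_lever_tip [(0.9, [258, 190, 302, 222], [281.1, 204.7]), (0.41, [0, 18, 92, 133], [33.4, 75.2])]
live [(0.91, [201, 113, 331, 288], [263.9, 196.8]), (0.68, [182, 0, 295, 27], [250.8, 9.0]), (0.58, [260, 187, 301, 223], [281.2, 204.5])]
```

View pics/w1.png

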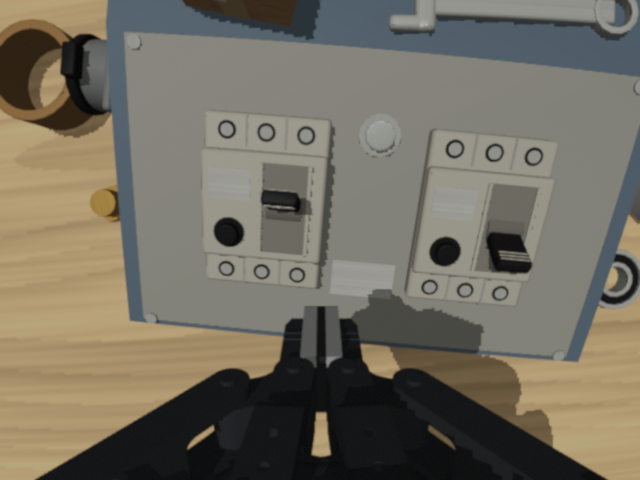

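The live breaker's button is at pixel (228,231), its lever is up at (281,200), and the idle lever is down at (510,255). The fit agrees to about 3 mm. I'll move above the button and correct the yaw.

servo_tool(deltas=[{"dx": 9,"dy": 18,"dz": -22,"rx": -0.023,"ry": 0,"rz": -0.1,"fingers": 1},{"dx": 9,"dy": 18,"dz": -27,"rx": 0,"ry": 0,"rz": 0,"fingers": 1},{"dx": 9,"dy": 18,"dz": -27,"rx": 0,"ry": 0,"rz": 0,"fingers": 1},{"dx": 9,"dy": 17,"dz": -27,"rx": 0,"ry": 0,"rz": 0,"fingers": 1},{"dx": 0,"dy": 0,"dz": 0,"rx": 0,"ry": 0,"rz": 0,"fingers": 1},{"dx": 0,"dy": 0,"dz": 0,"rx": 0,"ry": 0,"rz": 0,"fingers": 1}])

```text
clock: 3.3
tcp_pos: [0.5052, 0.0388, 0.216]
orientation: [-0.011, 0.99, -0.046, 0.132]
wrist_force: [0.5, 0.4, 0.1]
finger_gap: -0.0
```

```bash
python3 look.py w2.png
```

```text
3.3 [0.5052 0.0388 0.216 ] [[0.961, -0.088, 0.262], [-0.093, -0.996, 0.009], [0.26, -0.033, -0.965]] [0.54 0.4  0.14] -2.563148688427081e-05
btn [0.5373 0.1108 0.1251] [[167.9 296.7]]
tip_on [0.5624 0.0658 0.1546] [[242.2 238.4]]
tip_off [0.5263 0.0722 0.1447] [[241.7 325.1]]
idlebtn [ 0.5098 -0.0468  0.1251] [[511.1 327.5]]
live_button_top [(0.68, [153, 283, 192, 316], [172.9, 299.0])]
live_lever_tip [(0.86, [216, 237, 283, 281], [251.1, 260.1])]
live [(0.87, [129, 110, 331, 367], [226.1, 231.9])]
```

View pics/w2.png

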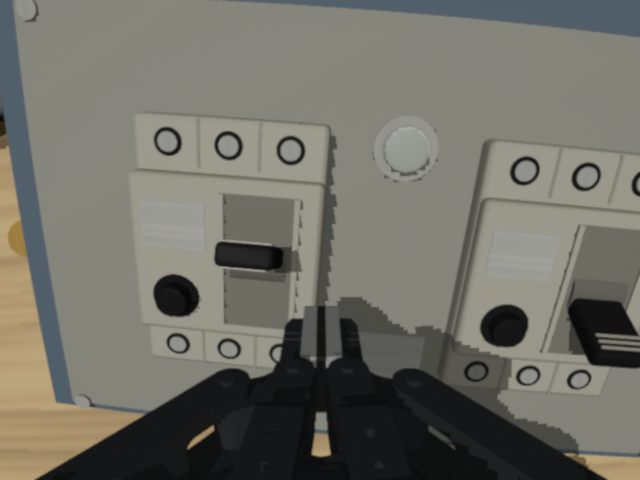

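```bash
python3 -c "
from h import *
s=env.get_state();print(s['joint_pos'].round(3),s['qvel'].round(3),s['tau'].round(2))"
```

```text
[-0.097  0.059 -0.522  0.723  0.035  3.141] [ 0.003  0.004 -0.004 -0.006  0.     0.001] [-3.000e-02 -3.291e+01  2.957e+01 -2.540e+00  1.100e-01  0.000e+00]
```

The last joint sits at its limit, so I'll use a quarter-turned grip orientation instead, turning back by about 1.48 rad about the face normal.

servo_tool(deltas=[{"dx": -5,"dy": 0,"dz": 30,"rx": -0.01,"ry": 0.007,"rz": 0.14,"fingers": 1},{"dx": 0,"dy": 10,"dz": 10,"rx": -0.0378,"ry": 0.0068,"rz": 0.143,"fingers": 1},{"dx": 0,"dy": 10,"dz": 0,"rx": -0.0378,"ry": 0.0068,"rz": 0.143,"fingers": 1},{"dx": 0,"dy": 10,"dz": 0,"rx": -0.0378,"ry": 0.0068,"rz": 0.143,"fingers": 1},{"dx": 0,"dy": 10,"dz": 0,"rx": -0.0378,"ry": 0.0068,"rz": 0.143,"fingers": 1},{"dx": 0,"dy": 10,"dz": 0,"rx": -0.0378,"ry": 0.0068,"rz": 0.143,"fingers": 1},{"dx": 0,"dy": 10,"dz": 0,"rx": -0.0378,"ry": 0.0068,"rz": 0.143,"fingers": 1},{"dx": 0,"dy": 10,"dz": 0,"rx": -0.0378,"ry": 0.0068,"rz": 0.143,"fingers": 1}])

```text
clock: 4.3
tcp_pos: [0.5011, 0.1096, 0.2573]
orientation: [0.051, 0.853, 0.514, 0.079]
wrist_force: [0.1, -0.4, 0.3]
finger_gap: -0.0001
```

servo_tool(deltas=[{"dx": 0,"dy": 4,"dz": 0,"rx": -0.0378,"ry": 0.0068,"rz": 0.143,"fingers": 1},{"dx": 0,"dy": 0,"dz": 0,"rx": -0.0378,"ry": 0.0068,"rz": 0.143,"fingers": 1},{"dx": 0,"dy": 0,"dz": 0,"rx": 0,"ry": 0,"rz": 0,"fingers": 1},{"dx": 0,"dy": 0,"dz": 0,"rx": 0,"ry": 0,"rz": 0,"fingers": 1}])

```text
clock: 4.7
tcp_pos: [0.5009, 0.1133, 0.2567]
orientation: [0.068, 0.772, 0.63, 0.06]
wrist_force: [-0.3, 0.2, -0.2]
finger_gap: -0.0001
```

```bash
python3 look.py w3.png; python3 - <<'E'
import numpy as np
from scipy.spatial.transform import Rotation as R
M=np.load('w.npz')['M'][:3,:3]; a=-.183
z=np.array([np.sin(.2618)*np.cos(a),np.sin(.2618)*np.sin(a),-np.cos(.2618)]); x=np.array([-np.sin(a),np.cos(a),0]); 
print(R.from_matrix(np.c_[x,np.cross(z,x),z]@M.T).as_rotvec())
E
```

```text
4.7 [0.5009 0.1133 0.2567] [[0.2, 0.963, 0.178], [0.98, -0.198, -0.029], [0.008, 0.18, -0.984]] [-0.34  0.2  -0.18] -0.0001294296378682253
btn [0.5373 0.1108 0.1251] [[342.9 260.4]]
tip_on [0.5624 0.0658 0.1546] [[415.5 343.6]]
tip_off [0.5263 0.0722 0.1447] [[344.5 342.5]]
idlebtn [ 0.5098 -0.0468  0.1251] [[345.2 473.4]]
live_button_top [(0.97, [323, 244, 353, 273], [336.8, 258.1])]
live_lever_tip [(0.93, [357, 298, 409, 361], [384.9, 327.8])]
live [(0.96, [263, 211, 486, 362], [379.0, 275.7])]
[-0.02291697 -0.07734963  0.01770308]
```

View pics/w3.png

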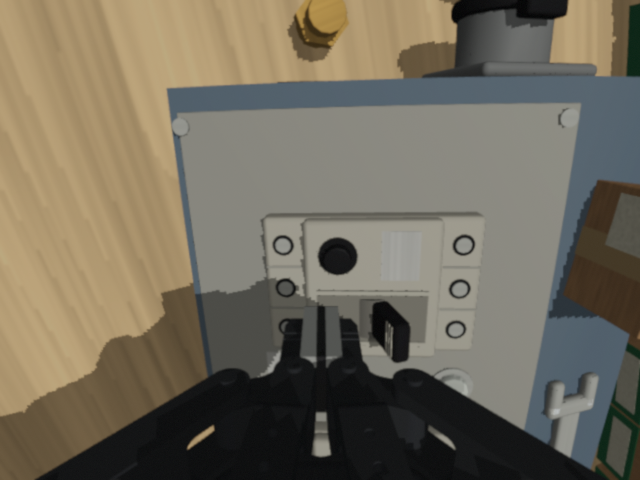

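servo_tool(deltas=[{"dx": 6.5,"dy": 0.6,"dz": -10,"rx": -0.023,"ry": -0.077,"rz": 0.018,"fingers": 1},{"dx": 3,"dy": 0,"dz": -20,"rx": 0,"ry": 0,"rz": 0,"fingers": 1},{"dx": 3,"dy": 0,"dz": -20,"rx": 0,"ry": 0,"rz": 0,"fingers": 1},{"dx": 0,"dy": 0,"dz": 0,"rx": 0,"ry": 0,"rz": 0,"fingers": 1},{"dx": 0,"dy": 0,"dz": 0,"rx": 0,"ry": 0,"rz": 0,"fingers": 1}])

```text
clock: 5.4
tcp_pos: [0.513, 0.1138, 0.2059]
orientation: [0.1, 0.761, 0.635, 0.082]
wrist_force: [-0.2, -0.4, 0.3]
finger_gap: 0.0
```

```bash
python3 look.py w4.png
```

```text
5.4 [0.513  0.1138 0.2059] [[0.179, 0.951, 0.252], [0.984, -0.173, -0.048], [-0.002, 0.256, -0.967]] [-0.19 -0.44  0.28] 3.11900728158806e-05
btn [0.5373 0.1108 0.1251] [[328.8 308.4]]
tip_on [0.5624 0.0658 0.1546] [[421.3 413.6]]
tip_off [0.5263 0.0722 0.1447] [[331.9 414.5]]
idlebtn [ 0.5098 -0.0468  0.1251] [[328.8 548.9]]
live_button_top [(0.72, [302, 284, 338, 307], [319.4, 296.9])]
live_lever_tip [(0.88, [363, 352, 396, 377], [379.2, 363.9])]
live [(0.94, [226, 242, 501, 414], [370.6, 302.8])]
```

View pics/w4.png

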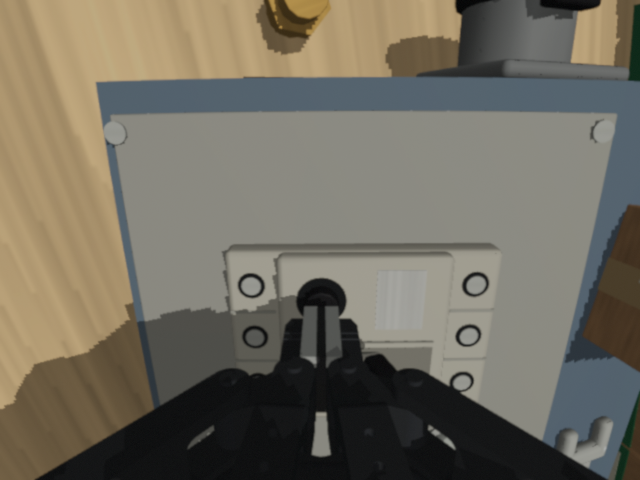

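Fingertips are centred on the button column (321). Press along the face normal in small steps.

servo_tool(deltas=[{"dx": 1.0,"dy": 1,"dz": -4,"rx": 0,"ry": 0,"rz": 0,"fingers": 1},{"dx": 1.0,"dy": 0,"dz": -3.9,"rx": 0,"ry": 0,"rz": 0,"fingers": 1},{"dx": 0,"dy": 0,"dz": 0,"rx": 0,"ry": 0,"rz": 0,"fingers": 1}])

```text
clock: 5.9
tcp_pos: [0.5149, 0.115, 0.1973]
orientation: [0.1, 0.761, 0.636, 0.082]
wrist_force: [0.0, -0.5, -0.1]
finger_gap: 0.0
```

servo_tool(deltas=[{"dx": 0.8,"dy": -0.1,"dz": -2.9,"rx": 0,"ry": 0,"rz": 0,"fingers": 1},{"dx": 0,"dy": 0,"dz": 0,"rx": 0,"ry": 0,"rz": 0,"fingers": 1}])

```text
clock: 6.1
tcp_pos: [0.516, 0.1148, 0.1947]
orientation: [0.1, 0.761, 0.636, 0.082]
wrist_force: [0.7, 0.3, 0.6]
finger_gap: 0.0001
```

servo_tool(deltas=[{"dx": 0.5,"dy": -0.1,"dz": -1.9,"rx": 0,"ry": 0,"rz": 0,"fingers": 1},{"dx": 0,"dy": 0,"dz": 0,"rx": 0,"ry": 0,"rz": 0,"fingers": 1}])

```text
clock: 6.3
tcp_pos: [0.5165, 0.1147, 0.193]
orientation: [0.1, 0.761, 0.636, 0.082]
wrist_force: [-0.6, -0.1, 0.1]
finger_gap: 0.0002
```

servo_tool(deltas=[{"dx": 0.5,"dy": -0.1,"dz": -1.9,"rx": 0,"ry": 0,"rz": 0,"fingers": 1},{"dx": 0,"dy": 0,"dz": 0,"rx": 0,"ry": 0,"rz": 0,"fingers": 1}])

```text
clock: 6.5
tcp_pos: [0.5171, 0.1147, 0.1912]
orientation: [0.1, 0.761, 0.636, 0.083]
wrist_force: [-1.1, -0.4, 2.9]
finger_gap: 0.0002
```

servo_tool(deltas=[{"dx": 0.5,"dy": -0.1,"dz": -1.9,"rx": 0,"ry": 0,"rz": 0,"fingers": 1},{"dx": 0,"dy": 0,"dz": 0,"rx": 0,"ry": 0,"rz": 0,"fingers": 1}])

```text
clock: 6.7
tcp_pos: [0.5176, 0.1146, 0.1893]
orientation: [0.1, 0.761, 0.636, 0.083]
wrist_force: [-1.3, 0.1, 2.7]
finger_gap: -0.0001
```

servo_tool(deltas=[{"dx": 0.4,"dy": -0.1,"dz": -1.4,"rx": 0,"ry": 0,"rz": 0,"fingers": 1},{"dx": 0,"dy": 0,"dz": 0,"rx": 0,"ry": 0,"rz": 0,"fingers": 1}])

```text
clock: 6.9
tcp_pos: [0.5178, 0.1146, 0.1889]
orientation: [0.1, 0.761, 0.636, 0.083]
wrist_force: [-5.9, 0.7, 10.5]
finger_gap: -0.0001
```

```bash
python3 look.py w5.png; python3 - <<'E'
from h import *
c=read_camera('scene'); save(c,'s5.png')
a=cv2.imread('pics/s5.png')[160:300,260:420]; w=cv2.imread('pics/w5.png')[220:420,220:520]
cv2.imwrite('pics/c5.png',np.hstack([cv2.resize(a,(457,400),interpolation=2),cv2.resize(w,(343,229))if 0 else cv2.copyMakeBorder(cv2.resize(w,(343,229)),0,171,0,0,0)]))
E
```

```text
6.9 [0.5178 0.1146 0.1889] [[0.178, 0.951, 0.253], [0.984, -0.172, -0.047], [-0.001, 0.258, -0.966]] [-5.92  0.7  10.48] -0.00011459024863544077
btn [0.5373 0.1108 0.1251] [[329.2 333.4]]
tip_on [0.5624 0.0658 0.1546] [[430.9 449.6]]
tip_off [0.5263 0.0722 0.1447] [[332.6 450.8]]
idlebtn [ 0.5098 -0.0468  0.1251] [[328.8 582.8]]
live_button_top []
live_lever_tip [(0.86, [317, 412, 327, 455], [321.3, 436.0])]
live [(0.91, [215, 262, 516, 456], [376.7, 316.3])]
```

View pics/c5.png

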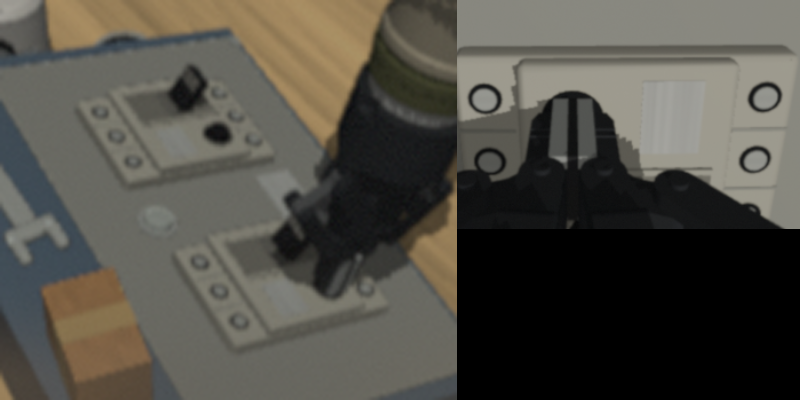

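The live lever has dropped, visible beside the gripper at crop (290,240), and the button is fully in (10 N). Retract, then go below the lever on the slope.

servo_tool(deltas=[{"dx": -5.1,"dy": 1,"dz": 19.3,"rx": 0,"ry": 0,"rz": 0,"fingers": 1},{"dx": -5.1,"dy": 0.9,"dz": 19.3,"rx": 0,"ry": 0,"rz": 0,"fingers": 1},{"dx": -18,"dy": -17,"dz": -4,"rx": 0,"ry": 0,"rz": 0,"fingers": 1},{"dx": -18,"dy": -17,"dz": -4,"rx": 0,"ry": 0,"rz": 0,"fingers": 1},{"dx": 0,"dy": 0,"dz": 0,"rx": 0,"ry": 0,"rz": 0,"fingers": 1},{"dx": 0,"dy": 0,"dz": 0,"rx": 0,"ry": 0,"rz": 0,"fingers": 1}])

```text
clock: 7.75
tcp_pos: [0.4716, 0.0821, 0.2185]
orientation: [0.1, 0.761, 0.635, 0.083]
wrist_force: [-0.3, -0.7, 0.2]
finger_gap: -0.0004
```

```bash
python3 look.py w6.png
```

```text
7.75 [0.4716 0.0821 0.2185] [[0.179, 0.951, 0.253], [0.984, -0.173, -0.048], [-0.001, 0.257, -0.966]] [-0.26 -0.65  0.23] -0.0004278999407042087
btn [0.5373 0.1108 0.1251] [[395.6 210.1]]
tip_on [0.5624 0.0658 0.1546] [[486.1 308.8]]
tip_off [0.5263 0.0722 0.1447] [[400.8 309.8]]
idlebtn [ 0.5098 -0.0468  0.1251] [[379.7 471.1]]
live_button_top [(0.65, [369, 190, 406, 229], [386.3, 208.4])]
live_lever_tip [(0.57, [384, 258, 438, 332], [408.8, 292.8]), (0.41, [171, 3, 637, 480], [425.8, 175.1])]
live [(0.73, [289, 156, 552, 332], [418.9, 238.9]), (0.7, [291, 157, 554, 335], [418.9, 238.8])]
```

View pics/w6.png

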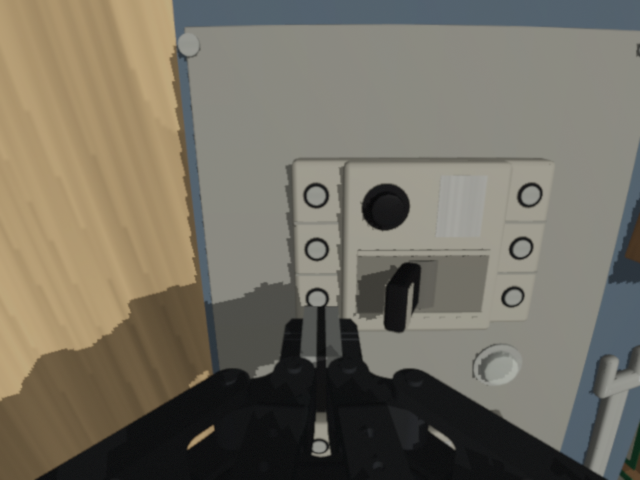

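The lever is down at (402,298), upslope of the fingertips. Lower, then push up the slope.

servo_tool(deltas=[{"dx": 3.3,"dy": -0.6,"dz": -12.5,"rx": 0,"ry": 0,"rz": 0,"fingers": 1},{"dx": 3.3,"dy": -0.6,"dz": -12.5,"rx": 0,"ry": 0,"rz": 0,"fingers": 1},{"dx": 0,"dy": 0,"dz": 0,"rx": 0,"ry": 0,"rz": 0,"fingers": 1}])

```text
clock: 8.25
tcp_pos: [0.4779, 0.0814, 0.192]
orientation: [0.099, 0.761, 0.636, 0.081]
wrist_force: [1.0, -0.0, 0.4]
finger_gap: 0.0002
```

servo_tool(deltas=[{"dx": 7.6,"dy": -1.4,"dz": 2.1,"rx": 0,"ry": 0,"rz": 0,"fingers": 1},{"dx": 7.6,"dy": -1.4,"dz": 2.1,"rx": 0,"ry": 0,"rz": 0,"fingers": 1},{"dx": 0,"dy": 0,"dz": 0,"rx": 0,"ry": 0,"rz": 0,"fingers": 1}])

```text
clock: 8.55
tcp_pos: [0.4945, 0.0784, 0.1986]
orientation: [0.1, 0.761, 0.636, 0.083]
wrist_force: [-2.5, 1.3, -1.3]
finger_gap: 0.0001
```

servo_tool(deltas=[{"dx": 4.8,"dy": -0.9,"dz": 1.3,"rx": 0,"ry": 0,"rz": 0,"fingers": 1},{"dx": 4.8,"dy": -0.9,"dz": 1.3,"rx": 0,"ry": 0,"rz": 0,"fingers": 1},{"dx": 0,"dy": 0,"dz": 0,"rx": 0,"ry": 0,"rz": 0,"fingers": 1}])

```text
clock: 8.85
tcp_pos: [0.5035, 0.0764, 0.2007]
orientation: [0.1, 0.761, 0.636, 0.082]
wrist_force: [-3.6, 0.3, -0.3]
finger_gap: -0.0
```

servo_tool(deltas=[{"dx": 4.8,"dy": -0.9,"dz": 1.3,"rx": 0,"ry": 0,"rz": 0,"fingers": 1},{"dx": 4.8,"dy": -0.9,"dz": 1.3,"rx": 0,"ry": 0,"rz": 0,"fingers": 1},{"dx": 0,"dy": 0,"dz": 0,"rx": 0,"ry": 0,"rz": 0,"fingers": 1}])

```text
clock: 9.15
tcp_pos: [0.5128, 0.0747, 0.203]
orientation: [0.1, 0.761, 0.636, 0.082]
wrist_force: [-3.3, 1.0, 0.4]
finger_gap: 0.0002
```

servo_tool(deltas=[{"dx": 2.9,"dy": -0.5,"dz": 0.8,"rx": 0,"ry": 0,"rz": 0,"fingers": 1},{"dx": 0,"dy": 0,"dz": 0,"rx": 0,"ry": 0,"rz": 0,"fingers": 1}])

```text
clock: 9.35
tcp_pos: [0.5154, 0.0742, 0.2036]
orientation: [0.1, 0.761, 0.636, 0.082]
wrist_force: [-3.2, 0.7, 0.6]
finger_gap: -0.0004
```

servo_tool(deltas=[{"dx": 2.9,"dy": -0.5,"dz": 0.8,"rx": 0,"ry": 0,"rz": 0,"fingers": 1},{"dx": 0,"dy": 0,"dz": 0,"rx": 0,"ry": 0,"rz": 0,"fingers": 1}])

```text
clock: 9.55
tcp_pos: [0.5183, 0.0737, 0.2042]
orientation: [0.1, 0.761, 0.636, 0.082]
wrist_force: [-2.9, -0.2, -1.9]
finger_gap: 0.0002
```

servo_tool(deltas=[{"dx": 1.9,"dy": -0.3,"dz": 0.5,"rx": 0,"ry": 0,"rz": 0,"fingers": 1},{"dx": 0,"dy": 0,"dz": 0,"rx": 0,"ry": 0,"rz": 0,"fingers": 1}])

```text
clock: 9.75
tcp_pos: [0.5202, 0.0734, 0.2047]
orientation: [0.1, 0.761, 0.636, 0.082]
wrist_force: [-3.7, 0.2, -2.4]
finger_gap: -0.0002
```

Force is still spring level; continue to the stop.

servo_tool(deltas=[{"dx": 2.9,"dy": -0.5,"dz": 0.8,"rx": 0,"ry": 0,"rz": 0,"fingers": 1},{"dx": 0,"dy": 0,"dz": 0,"rx": 0,"ry": 0,"rz": 0,"fingers": 1}])

```text
clock: 9.95
tcp_pos: [0.5239, 0.0728, 0.2061]
orientation: [0.1, 0.761, 0.635, 0.083]
wrist_force: [-4.5, 1.5, -2.1]
finger_gap: -0.0
```

servo_tool(deltas=[{"dx": 2.9,"dy": -0.5,"dz": 0.8,"rx": 0,"ry": 0,"rz": 0,"fingers": 1},{"dx": 0,"dy": 0,"dz": 0,"rx": 0,"ry": 0,"rz": 0,"fingers": 1}])

```text
clock: 10.15
tcp_pos: [0.5255, 0.0726, 0.2063]
orientation: [0.099, 0.761, 0.636, 0.082]
wrist_force: [-6.4, 1.8, 0.1]
finger_gap: 0.0001
```

servo_tool(deltas=[{"dx": 1.9,"dy": -0.3,"dz": 0.5,"rx": 0,"ry": 0,"rz": 0,"fingers": 1},{"dx": 0,"dy": 0,"dz": 0,"rx": 0,"ry": 0,"rz": 0,"fingers": 1}])

```text
clock: 10.35
tcp_pos: [0.5258, 0.0725, 0.2064]
orientation: [0.098, 0.761, 0.636, 0.081]
wrist_force: [-12.1, 2.0, 4.1]
finger_gap: -0.0
```

servo_tool(deltas=[{"dx": 1.9,"dy": -0.3,"dz": 0.5,"rx": 0,"ry": 0,"rz": 0,"fingers": 1},{"dx": 0,"dy": 0,"dz": 0,"rx": 0,"ry": 0,"rz": 0,"fingers": 1}])

```text
clock: 10.55
tcp_pos: [0.5262, 0.0725, 0.2064]
orientation: [0.097, 0.761, 0.636, 0.08]
wrist_force: [-18.0, 2.3, 7.7]
finger_gap: 0.0
```

It hit the hard stop (force up to 18 N with no further motion). Back off down the slope, lift, and look.

servo_tool(deltas=[{"dx": -4.8,"dy": 0.9,"dz": -1.3,"rx": 0,"ry": 0,"rz": 0,"fingers": 1},{"dx": -9.5,"dy": 1.8,"dz": -2.6,"rx": 0,"ry": 0,"rz": 0,"fingers": 1},{"dx": -14,"dy": 2.6,"dz": -3.5,"rx": 0,"ry": 0,"rz": 0,"fingers": 1},{"dx": -8,"dy": 1.5,"dz": 30,"rx": 0,"ry": 0,"rz": 0,"fingers": 1},{"dx": -20,"dy": 0,"dz": 40,"rx": 0,"ry": 0,"rz": 0,"fingers": 1},{"dx": -40,"dy": 0,"dz": 20,"rx": 0,"ry": 0,"rz": 0,"fingers": 1},{"dx": 0,"dy": 0,"dz": 0,"rx": 0,"ry": 0,"rz": 0,"fingers": 1},{"dx": 0,"dy": 0,"dz": 0,"rx": 0,"ry": 0,"rz": 0,"fingers": 1}])

```text
clock: 11.35
tcp_pos: [0.4347, 0.0787, 0.2921]
orientation: [0.102, 0.761, 0.635, 0.085]
wrist_force: [0.9, 0.1, -0.1]
finger_gap: 0.0001
```

```bash
python3 look.py w7.png; python3 - <<'E'
from h import *
c=read_camera('scene'); save(c,'s7.png')
a=cv2.imread('pics/s7.png')[150:390,200:460]; w=cv2.imread('pics/w7.png')
cv2.imwrite('pics/c7.png',np.hstack([cv2.resize(a,(400,369),interpolation=2),cv2.copyMakeBorder(cv2.resize(w,(400,300)),0,69,0,0,0)]))
E
```

```text
11.35 [0.4347 0.0787 0.2921] [[0.179, 0.949, 0.259], [0.984, -0.172, -0.047], [-0.001, 0.263, -0.965]] [ 0.88  0.14 -0.08] 0.00010210746811114897
btn [0.5373 0.1108 0.1251] [[396.6 164.3]]
tip_on [0.5624 0.0658 0.1546] [[460.9 232.9]]
tip_off [0.5263 0.0722 0.1447] [[400.7 233.4]]
idlebtn [ 0.5098 -0.0468  0.1251] [[384.8 373.2]]
live_button_top [(0.89, [378, 152, 404, 177], [390.4, 164.0])]
live_lever_tip [(0.92, [405, 201, 454, 249], [430.0, 226.0]), (0.61, [531, 279, 596, 443], [562.0, 357.0])]
live [(0.56, [318, 130, 511, 260], [412.1, 192.4])]
```

View pics/c7.png

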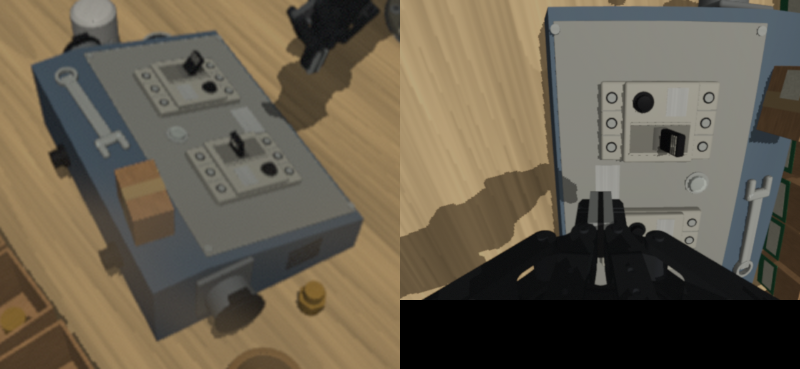

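The live lever is up again and staying up (scene crop (236,145), same as at the start). Its button is out, the idle lever is still down at (193,63), and the carton and wrench haven't moved. Handing in.

```bash
python3 -c "
from h import *
print(job.hand_in())"
```

```text
the job is handed in; nothing more can be done
None
```

The trip test is done on the live breaker, which was the left one, and the job was handed in at about 11.5 s of robot time.

- **Trip:** I pressed the test button with the closed fingertips until it was fully in, at about 10–12 N. The pictures showed the lever dropped.
- **Reset:** I pushed the lever up the slope until it met its stop. The force rose to about 20 N with almost no further movement, and then I backed clear.
- **Last check:** After I let go, the live lever stayed up and its button was out. The idle lever was still down, and the carton and wrench looked undisturbed. The wrist force was near zero, with the gripper clear of the desk.
- **Disagreements:**
  - An early sideways move fell about 6 cm short, and the next one was blocked too. The last joint was at its limit, so I worked with the tool turned a quarter turn.
  - The camera views disagreed by about 2–4 mm on where the button was, which did not affect the press.
- **Not checked:** I judged the lever from pictures only and did not measure its exact angle. I also did not check the things on the bench closely at the end.

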